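Make up a carton of bread bites

ROBOT

A 6-joint arm with a two-finger parallel gripper is mounted at the origin on the work surface. World frame = base frame: x ahead of the robot, y to its left, z up, the work surface at z = 0. Lengths are in m, angles in rad, forces in N, time in s.
With the tool pointing down it reaches from about 0.325 to 0.9 m from the base axis. Payload 3.5 kg.
Tool frame: the origin (TCP) lies midway between the tips of the shut fingers; the grasp point (between the pads) lies 19 mm behind it (tcp_to_grasp is the z of the grasp point in the tool frame, in m); z points along the fingers, y is the line along which they close (so a half turn about z gives the same grasp; the last joint's range is limited). The gripper opens to 85 mm and grips with 20 to 120 N. Pads are 22 mm wide; open, the fingers measure 114 mm over their backs; the gripper's body (76 mm by 85 mm) begins 54 mm behind the grasp point. The pads swing forward as they close: fully open they stand 13 mm farther back than shut.
Start: joints at [-1.217, 0.276, -0.026, 1.268, 0, 1.467], TCP at [0.276, -0.561, 0.231] pointing down, gripper open.
Joint ranges: [-3.12, 3.12], [-0.85, 1.88], [-1.08, 1.24], [-1.95, 2.15], [-1.57, 1.53], [-3.14, 3.14]. Speed limits (rad/s): [2.57, 2.57, 3.14, 3.14, 3.14, 3.14].

INTERFACE

Orientations are given as a unit quaternion [x, y, z, w].
In Python, from plant import * gives the robot as it stands.
- The arm moves only by the tool send_rows, never from a script. Its arguments are lists of equal length, an entry for each row: "dp": the shift along the tool's x, y, z in m, a list of three; "spin": the turn about the tool's z in degrees. A call has 1 to 8 rows; each row is the pose to reach, as a shift and turn from the pose commanded when the call began, along the tool's axes at that moment; what a row does not reach only later rows make up. A row lasts 1/8 s, in which the tool goes at most 62.5 mm and 10.7 degrees, less where a joint would pass 70% of its speed; a pose out of reach is approached as far as the arm can. A call with a gripper value outside its range is refused whole. "fingers" is the opening, from 0 (shut) to 1 (fully open), set as the call begins (left out, the last holds). The fingers move at their own pace and stop on an object; "squeeze" is the grip in N (left out, the last holds). Time passes only in rows, so rows that repeat a pose let the fingers close. It gives the time, the measured TCP pose, the force, the opening and the grip force at its end, in the units of the state.
- state(): the state, without advancing time (a new reading comes with each control period).
- capture(name): name is "scene" or "top" or "wrist"; returns (picture, depth): 420x560x3 uint8, red, green, blue; 420x560 float32, m along the optical axis (not along the pixel's ray), 0 where there is no reading.
- camera_model(name): a dict with "intrinsics" (3x3 intrinsics, pixels), "dist_coeffs" ([k1, k2, p1, p2, k3] as OpenCV has them; the pictures are not rectified), "world_to_cam" (4x4, takes a point from world to camera coordinates); the wrist camera has in their place "T_tool_cam" (4x4, takes a point from camera to tool coordinates, whose origin is the TCP and whose axes are the flange's). Camera axes: x right, y up, looking along -z (the intrinsics and any distortion apply to the point x, -y, -z); pixel columns grow to the right and rows downward; lengths in m; the calibration is good to about 2 mm. A picture is of the moment at which its call begins: read the wrist's pose just before it. camera_model takes no time and is no camera call.
- close_job(): hands the job in; it is judged then, once.
The state is a dict: "time_s": time; "joints": joint angles; "dq": joint speeds; "tau": joint torques, N m; "tool_pos": TCP position; "eef_rot": TCP orientation; "contact_force": force on the tool from outside, world axes, zero at the start; "wrist_torque": the same for the moment, N m; "width": finger opening in m; "grasp_force": force on a finger pad.
Only numpy, scipy, OpenCV 4.12 (cv2) and the standard library are available. Lean on these libraries where they do the work, as an engineer would, in place of code of your own. Each camera call takes 0.05 s, during which the arm holds its last target. There are 200 camera calls.

TASK

First pick the misshapen oblong bites out of the black baking tray and put every one of them in the white waste tub (by hand is fine). Then, never pinching the good round bites with the fingers, use the scoop to move all of them from the tray into the cardboard carton, in as many loads as it takes, and finally lay the scoop back flat and upright in the middle of its white board. Leave the other things on the bench where they are.

Things in the scene. Friction and masses are not known exactly. Their poses are not given: they have to be found in the camera images.
- tray: shallow black baking tray, fixed, 290 x 386 x 28 mm outside (x, y, z), walls and floor 3 mm thick, open on top, slippery; origin under its centre on the bench, y along its length. The batch lies in three rows along y (x about -94, 0 and +94); the 115 mm next to its -y end is clear of the batch at the start
- carton: order carton of brown cardboard, fixed, open on top, 180 x 180 x 90 mm outside, walls and floor 4 mm; origin under its centre. Carton and tub may have changed places
- tub: white plastic waste tub, fixed, open on top, 150 x 150 x 75 mm outside, walls and floor 4 mm; origin under its centre
- board: white plastic board, fixed, 240 x 140 x 10 mm, the scoop's place; origin under its centre
- scoop: steel hand scoop, 0.25 kg. Flat-floored pan, 100 mm long (x -50 to +50), 110 mm wide (y), floor 3 mm thick, slippery, open at the lip (+x end); side walls 33 mm high (x -50 to +35), back wall 43 mm high at x = -50. Origin: centre of the pan's underside. z up out of the pan
- scoop_grip (a point): middle of the scoop's handle: a level black bar, 110 mm along the scoop's x, 24 mm wide (y) and 24 mm high, free all round but for one stem at its middle; at (-55, 0, 80) mm in the scoop's frame
- scoop_lip (a point): middle of the lip's lower edge, at (50, 0, 0) mm in the scoop's frame
- bite1: good bread bite: a round brown bun, 40 mm across, 30 mm high, 18 g; flat foot 20 mm across, rounded below; origin at the centre of its underside, z up. May be absent
- bite2: good bread bite: a round brown bun, 40 mm across, 30 mm high, 18 g; flat foot 20 mm across, rounded below; origin at the centre of its underside, z up. May be absent
- bite3: good bread bite: a round brown bun, 40 mm across, 30 mm high, 18 g; flat foot 20 mm across, rounded below; origin at the centre of its underside, z up. May be absent
- bite4: good bread bite: a round brown bun, 40 mm across, 30 mm high, 18 g; flat foot 20 mm across, rounded below; origin at the centre of its underside, z up. May be absent
- bite5: good bread bite: a round brown bun, 40 mm across, 30 mm high, 18 g; flat foot 20 mm across, rounded below; origin at the centre of its underside, z up. May be absent
- bite6: good bread bite: a round brown bun, 40 mm across, 30 mm high, 18 g; flat foot 20 mm across, rounded below; origin at the centre of its underside, z up. May be absent
- bite7: good bread bite: a round brown bun, 40 mm across, 30 mm high, 18 g; flat foot 20 mm across, rounded below; origin at the centre of its underside, z up. May be absent
- bite8: good bread bite: a round brown bun, 40 mm across, 30 mm high, 18 g; flat foot 20 mm across, rounded below; origin at the centre of its underside, z up. May be absent
- odd1: misshapen bite: oblong, two run together, 60 mm long (its y), 33 mm wide (its x), 28 mm high, 25 g, same brown; origin at the centre of its underside. May be absent
- odd2: misshapen bite: oblong, two run together, 60 mm long (its y), 33 mm wide (its x), 28 mm high, 25 g, same brown; origin at the centre of its underside. May be absent
- odd3: misshapen bite: oblong, two run together, 60 mm long (its y), 33 mm wide (its x), 28 mm high, 25 g, same brown; origin at the centre of its underside. May be absent
- odd4: misshapen bite: oblong, two run together, 60 mm long (its y), 33 mm wide (its x), 28 mm high, 25 g, same brown; origin at the centre of its underside. May be absent
- mug: white mug, 76 mm across, 90 mm high, bystander; origin under its centre
- brush: pastry brush, 190 mm long along its x, lying on the bench, bystander; origin under its middle
- jar: closed glass jar, 64 mm across, 100 mm high, bystander; origin under its centre
- scraper: dough scraper, steel blade 110 x 75 mm with a wooden grip along +y, lying flat, bystander; origin under the blade's centre
- loaf: baked loaf, 160 x 85 x 60 mm, bystander; origin under its centre

How it is judged:
On the way, in this order (a step that is already met when the one before it is completed fails the run):
1. all the misshapen bites are in the tub (x of odd1 in the frame of tub between -0.073 and 0.073 m and y of odd1 in the frame of tub between -0.073 and 0.073 m and z of odd1 in the frame of tub between 0 and 0.072 m and x of odd2 in the frame of tub between -0.073 and 0.073 m and y of odd2 in the frame of tub between -0.073 and 0.073 m and z of odd2 in the frame of tub between 0 and 0.072 m and x of odd3 in the frame of tub between -0.073 and 0.073 m and y of odd3 in the frame of tub between -0.073 and 0.073 m and z of odd3 in the frame of tub between 0 and 0.072 m and x of odd4 in the frame of tub between -0.073 and 0.073 m and y of odd4 in the frame of tub between -0.073 and 0.073 m and z of odd4 in the frame of tub between 0 and 0.072 m), for 0.2 s.
2. the lifted scoop carries at least one good bite (((x of bite1 in the frame of scoop between -0.05 and 0.05 m and y of bite1 in the frame of scoop between -0.055 and 0.055 m and z of bite1 in the frame of scoop between -0.002 and 0.05 m and height (world z) of scoop above 0.05 m) or (x of bite2 in the frame of scoop between -0.05 and 0.05 m and y of bite2 in the frame of scoop between -0.055 and 0.055 m and z of bite2 in the frame of scoop between -0.002 and 0.05 m and height (world z) of scoop above 0.05 m) or (x of bite3 in the frame of scoop between -0.05 and 0.05 m and y of bite3 in the frame of scoop between -0.055 and 0.055 m and z of bite3 in the frame of scoop between -0.002 and 0.05 m and height (world z) of scoop above 0.05 m) or (x of bite4 in the frame of scoop between -0.05 and 0.05 m and y of bite4 in the frame of scoop between -0.055 and 0.055 m and z of bite4 in the frame of scoop between -0.002 and 0.05 m and height (world z) of scoop above 0.05 m) or (x of bite5 in the frame of scoop between -0.05 and 0.05 m and y of bite5 in the frame of scoop between -0.055 and 0.055 m and z of bite5 in the frame of scoop between -0.002 and 0.05 m and height (world z) of scoop above 0.05 m) or (x of bite6 in the frame of scoop between -0.05 and 0.05 m and y of bite6 in the frame of scoop between -0.055 and 0.055 m and z of bite6 in the frame of scoop between -0.002 and 0.05 m and height (world z) of scoop above 0.05 m) or (x of bite7 in the frame of scoop between -0.05 and 0.05 m and y of bite7 in the frame of scoop between -0.055 and 0.055 m and z of bite7 in the frame of scoop between -0.002 and 0.05 m and height (world z) of scoop above 0.05 m) or (x of bite8 in the frame of scoop between -0.05 and 0.05 m and y of bite8 in the frame of scoop between -0.055 and 0.055 m and z of bite8 in the frame of scoop between -0.002 and 0.05 m and height (world z) of scoop above 0.05 m))), for 0.2 s.
3. all the good bites are in the carton (x of bite1 in the frame of carton between -0.088 and 0.088 m and y of bite1 in the frame of carton between -0.088 and 0.088 m and z of bite1 in the frame of carton between 0 and 0.085 m and x of bite2 in the frame of carton between -0.088 and 0.088 m and y of bite2 in the frame of carton between -0.088 and 0.088 m and z of bite2 in the frame of carton between 0 and 0.085 m and x of bite3 in the frame of carton between -0.088 and 0.088 m and y of bite3 in the frame of carton between -0.088 and 0.088 m and z of bite3 in the frame of carton between 0 and 0.085 m and x of bite4 in the frame of carton between -0.088 and 0.088 m and y of bite4 in the frame of carton between -0.088 and 0.088 m and z of bite4 in the frame of carton between 0 and 0.085 m and x of bite5 in the frame of carton between -0.088 and 0.088 m and y of bite5 in the frame of carton between -0.088 and 0.088 m and z of bite5 in the frame of carton between 0 and 0.085 m and x of bite6 in the frame of carton between -0.088 and 0.088 m and y of bite6 in the frame of carton between -0.088 and 0.088 m and z of bite6 in the frame of carton between 0 and 0.085 m and x of bite7 in the frame of carton between -0.088 and 0.088 m and y of bite7 in the frame of carton between -0.088 and 0.088 m and z of bite7 in the frame of carton between 0 and 0.085 m and x of bite8 in the frame of carton between -0.088 and 0.088 m and y of bite8 in the frame of carton between -0.088 and 0.088 m and z of bite8 in the frame of carton between 0 and 0.085 m), for 0.2 s.
At the end, for the whole second after the job is handed in: Every good bite lies inside the carton and every misshapen bite inside the tub, at rest and not above the rim; the scoop lies flat (within 7 degrees) on its board, its pan's centre within 80 mm along and 50 mm across of the board's centre (all of step 1 and all of step 3 and linear speed of each of bite1, bite2, bite3, bite4, bite5, bite6, bite7, bite8, odd1, odd2, odd3, odd4 below 0.05 m/s and x of scoop in the frame of board between -0.08 and 0.08 m and y of scoop in the frame of board between -0.05 and 0.05 m and z of scoop in the frame of board between 0.004 and 0.016 m and angle between scoop's own z axis and vertical below 0.12 rad and linear speed of scoop below 0.03 m/s); the robot touches nothing.
It fails at once if a good bite is pinched or pressed by the fingers with more than 5 N (contact force between the fingers and bite1 above 5 N or contact force between the fingers and bite2 above 5 N or contact force between the fingers and bite3 above 5 N or contact force between the fingers and bite4 above 5 N or contact force between the fingers and bite5 above 5 N or contact force between the fingers and bite6 above 5 N or contact force between the fingers and bite7 above 5 N or contact force between the fingers and bite8 above 5 N).
It fails at once if a bystander (mug, brush, jar, scraper, loaf) is moved more than 40 mm (distance of any of mug, brush, jar, scraper, loaf from where it was at the start of the episode above 0.04 m).
Of bite1, bite2, bite3, bite4, bite5, bite6, bite7, bite8 only 5 to 8 are there at a start; the rules pass over those that are not, and their reading is None.
Of odd1, odd2, odd3, odd4 only 2 to 4 are there at a start; the rules pass over those that are not, and their reading is None.
At some moment in a run one of scoop, odd1, odd2, odd3, odd4 may be knocked a few centimetres aside while the robot is not near it.
It also fails if it takes over 210 s, if anything falls off the work surface, if the arm or the gripper's body presses on something with over 40 N, if the wrist force passes 120 N, or if a joint passes its speed limit or range.

## Working session

There is one attempt and no reset: what is moved stays moved. The work goes in short steps, Python scripts to look and compute and a tool call to move; the robot and the scene stay as the last step left them, time stands still between calls to the robot, and variables do not carry over. Pictures are saved under pics/ and viewed, at most 14 in all, crops included, and the job is handed in when it is done.

Besides the shell and the picture viewer there is one more tool, called as name(argument=value, ...) on one line, values as JSON. send_rows: Moves the arm, as the interface text tells. Its arguments: {"type":"object","properties":{"dp":{"type":"array","items":{"type":"array","items":{"type":"number"}}},"spin":{"type":"array","items":{"type":"number"}},"fingers":{"type":"number"},"squeeze":{"type":"number"}},"required":["dp","spin"]}

```bash
ls; mkdir -p pics; python3 - <<'E'
from plant import *
import cv2,numpy as np
s=state();print(s)
for n in("scene","top"):
    p,d=capture(n);cv2.imwrite(f"pics/{n}0.png",p[...,::-1]);np.savez(f"{n}0.npz",p=p,d=d)
    m=camera_model(n);print(n,{k:np.round(v,4).tolist() for k,v in m.items()})
print(camera_model("wrist"))
E
```

```text
pics
{'time_s': 0.0, 'joints': array([-1.21739624e+00,  2.77159736e-01, -2.78897725e-02,  1.26799511e+00,
        3.19003312e-05,  1.46739361e+00]), 'dq': array([-1.27456244e-04,  6.41551717e-04,  1.57131811e-03, -8.77898699e-05,
        4.07160426e-04,  1.33671583e-04]), 'tau': array([-1.22112073e-03, -4.45508766e+01,  2.95202440e+01,  1.63933577e-02,
       -1.06140815e-04,  3.53199582e-06]), 'tool_pos': array([ 0.27540271, -0.5601839 ,  0.23013891]), 'eef_rot': array([ 9.74028984e-01,  2.26420570e-01, -1.24325491e-04, -1.11736428e-03]), 'contact_force': array([-0.40037042, -1.48421321, -0.46156741]), 'wrist_torque': array([0.01241656, 0.02050629, 0.03640684]), 'grasp_force': 0.0, 'width': 0.08524663650312939}
scene {'intrinsics': [[514.2422, 0.0, 269.7174], [0.0, 514.2422, 210.9651], [0.0, 0.0, 1.0]], 'dist_coeffs': [-0.1895, 0.0, 0.0, 0.0, 0.0], 'world_to_cam': [[0.4768, 0.8789, -0.0109, -0.2567], [-0.7609, 0.4189, 0.4955, 0.3781], [0.4401, -0.2279, 0.8686, -1.6249], [0.0, 0.0, 0.0, 1.0]]}
top {'intrinsics': [[422.3471, 0.0, 275.7662], [0.0, 422.3471, 209.34], [0.0, 0.0, 1.0]], 'dist_coeffs': [0.0402, 0.0, 0.0, 0.0, 0.0], 'world_to_cam': [[0.0145, -0.9999, 0.0031, -0.026], [0.9853, 0.0148, 0.1705, -0.5621], [-0.1705, 0.0006, 0.9854, -1.0027], [0.0, 0.0, 0.0, 1.0]]}
{'intrinsics': array([[322.96093934,   0.        , 279.52919099],
       [  0.        , 322.96093934, 210.49696116],
       [  0.        ,   0.        ,   1.        ]]), 'dist_coeffs': array([-0.06902628,  0.        ,  0.        ,  0.        ,  0.        ]), 'T_tool_cam': array([[ 7.75454652e-04,  9.59433482e-01,  2.81934021e-01,
         7.18504791e-02],
       [ 9.99999664e-01, -6.68775520e-04, -4.74610210e-04,
        -9.91086739e-04],
       [-2.66806355e-04,  2.81934294e-01, -9.59433678e-01,
        -1.42557774e-01],
       [ 0.00000000e+00,  0.00000000e+00,  0.00000000e+00,
         1.00000000e+00]])}
```

View pics/scene0.png

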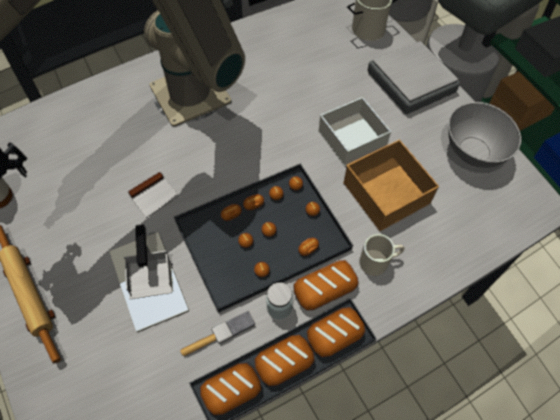

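View pics/top0.png

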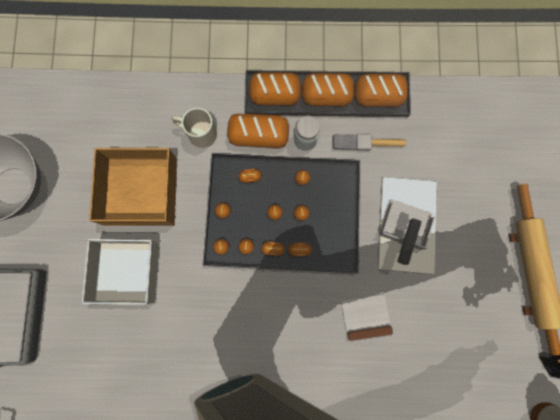

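The scene shows the tub at top (355,130), the carton (390,185), the tray with bites, and the scoop on its board (148,260) with its lip facing away from the robot. In the top view I count 3 oblong bites, near (250,176), (272,249) and (300,250), and 6 round ones.

```bash
cat > h.py <<'E'
from plant import *
import cv2,numpy as np
from scipy.spatial.transform import Rotation as R
def ray(n,uv,st=None):
    m=camera_model(n);K=m["intrinsics"];D=np.array(m["dist_coeffs"])
    u=cv2.undistortPoints(np.float64(uv).reshape(-1,1,2),K,D)[:,0]
    d=np.c_[u[:,0],-u[:,1],-np.ones(len(u))]
    if n=="wrist":
        T=np.eye(4);T[:3,:3]=R.from_quat(st["eef_rot"]).as_matrix();T[:3,3]=st["tool_pos"];T=T@m["T_tool_cam"]
    else:T=np.linalg.inv(m["world_to_cam"])
    return T[:3,3],d@T[:3,:3].T
def plane(n,uv,z,st=None):
    o,d=ray(n,uv,st);return o+d*((z-o[2])/d[:,2])[:,None]
def pts(n,dep,st=None):
    h,w=dep.shape;uv=np.stack(np.meshgrid(np.arange(w),np.arange(h)),-1).reshape(-1,2)
    o,d=ray(n,uv,st);return (o+d*dep.reshape(-1,1)).reshape(h,w,3)
def brown(p):
    h=cv2.cvtColor(p,cv2.COLOR_RGB2HSV)
    return ((h[...,0]<16)&(h[...,1]>140)&(h[...,2]>35)).astype(np.uint8)
def blobs(mask,amin=40):
    cs=cv2.findContours(mask,cv2.RETR_EXTERNAL,cv2.CHAIN_APPROX_NONE)[0]
    return [c for c in cs if cv2.contourArea(c)>amin]
def bites(n,p,z=.02,st=None,lo=None):
    """list of (x,y,len,wid,angle of long axis from x) from outline cast on plane z"""
    out=[]
    for c in blobs(brown(p)):
        q=plane(n,c[:,0],z,st)[:,:2]
        (cx,cy),(a,b),an=cv2.minAreaRect(np.float32(q*1000))
        if a<b:a,b,an=b,a,an+90
        if a<100:out.append((cx,cy,a,b,an%180))
    return np.round(out,1)
E
python3 - <<'E'
from h import *
np.set_printoptions(suppress=True,linewidth=150)
for n in("top","scene"):
    f=np.load(n+"0.npz");P=pts(n,f["d"])
    print(n,bites(n,f["p"]),sep="\n")
    if n=="top":
        for k,uv in dict(tray=(300,230),tr2=(330,170),board=(408,185),carton=(133,185),cartonrim=(172,186),tub=(120,273),tubrim=(150,272),handle=(411,242),pan=(410,210),bench=(380,350),trayrim=(211,165)).items():print(k,P[uv[1],uv[0]].round(4))
        big=cv2.resize(f["p"][145:280,195:445],None,fx=3,fy=3,interpolation=2)[...,::-1];cv2.imwrite("pics/crop1.png",big)
E
```

```text
top
[[ 104.9 -631.3   49.7   16.4  139.2]
 [ 255.6 -683.6   57.8   24.9    4.7]
 [ 467.   -78.9   52.9   30.1   90.9]
 [ 467.9  -11.1   53.9   31.5   86.1]
 [ 472.6   55.9   35.3   35.2   90.8]
 [ 471.7  118.7   35.4   35.2   90.8]
 [ 560.8  -82.9   36.7   34.4  135.8]
 [ 561.7  -14.6   38.8   33.2    0.9]
 [ 563.6  119.5   36.5   35.7    1.9]
 [ 597.2 -650.4   85.8   20.5    5.2]
 [ 653.4  -84.4   37.3   36.3    0.4]
 [ 655.4   51.6   54.4   34.6   91.2]]
tray [ 0.5169 -0.0808  0.0056]
tr2 [ 0.6778 -0.1593  0.0029]
board [ 0.6384 -0.3604  0.01  ]
carton [0.6287 0.3549 0.0048]
cartonrim [0.6189 0.2441 0.0437]
tub [0.402  0.3705 0.0054]
tubrim [0.404  0.2775 0.0693]
handle [ 0.4812 -0.3335  0.0992]
pan [ 0.5714 -0.3609  0.0165]
bench [ 0.2252 -0.2778  0.0007]
trayrim [0.6793 0.1509 0.0285]
scene
[[ 587.1 -645.1   99.7   25.     8.2]
 [ 654.6  -87.9   38.6   35.5  151.6]
 [ 656.7   49.4   58.7   37.1  100.4]
 [ 562.6  -84.8   41.1   34.   153.2]
 [ 227.4 -682.4   70.5   21.2    5.2]
 [ 563.   -16.8   41.7   34.4  151.2]
 [ 467.7  -81.2   57.3   39.6   87.7]
 [ 565.4  116.9   40.8   35.2  149.5]
 [ 469.1  -13.4   59.2   40.1   91.4]
 [ 472.8   53.9   42.    35.8  151.1]
 [ 472.4  117.5   39.6   36.2  151.2]
 [ 575.7  441.5   88.3   36.4  164.1]]
```

View pics/crop1.png

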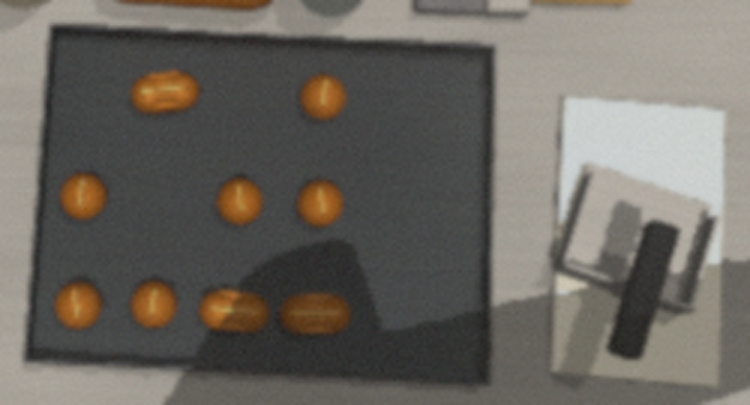

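```bash
python3 - <<'E'
from h import *
np.set_printoptions(suppress=True,linewidth=150)
for n in("top","scene"):
    f=np.load(n+"0.npz");P=pts(n,f["d"]);p=f["p"]
    def box(k,x0,x1,y0,y1,z0,z1,ex=None):
        m=(P[...,0]>x0)&(P[...,0]<x1)&(P[...,1]>y0)&(P[...,1]<y1)&(P[...,2]>z0)&(P[...,2]<z1)&(f["d"]>0)
        if ex is not None:m&=ex
        q=P[m]
        if len(q)<5:print(n,k,"few");return
        r=cv2.minAreaRect(np.float32(q[:,:2]*1000));print(n,k,len(q),np.round(r[0],1),np.round(r[1],1),round(r[2],2),"z",np.median(q[:,2]).round(4))
    g=p.max(-1)
    box("tray",.38,.75,-.22,.2,.018,.04)
    box("carton",.48,.78,.2,.5,.078,.1)
    box("tub",.28,.53,.2,.5,.065,.085)
    box("handle",.38,.65,-.45,-.22,.085,.12,g<90)
    box("panrim",.38,.65,-.45,-.22,.03,.06)
    box("board",.38,.75,-.5,-.22,.006,.013)
    box("mug",.6,.9,.1,.22,.07,.12);box("jar",.72,.9,-.2,0,.07,.12);box("loaf",.7,.9,0,.12,.04,.12)
E
```

```text
top tray 2926 [580.1 -10.3] [338.6 419.5] 0.16 z 0.0287
top carton 958 [650.4 312.2] [255.7 225.1] 0.77 z 0.0884
top tub 787 [429.9 337. ] [184.2 201.4] 88.5 z 0.0743
top handle 531 [ 483.  -330.6] [ 24.1 107.8] 71.29 z 0.1022
top panrim 290 [ 517.8 -316. ] [186.4 204.7] 87.77 z 0.0419
top board 3155 [ 565.2 -356.3] [362.  272.5] 0.04 z 0.0106
top mug 330 [770.1 181.5] [76.7 74.5] 38.8 z 0.0873
top jar 528 [ 810.  -110.3] [154.  164.8] 87.84 z 0.0998
top loaf 1730 [816.2  53.6] [110.7 171.5] 87.49 z 0.0587
scene tray 2542 [579.6 -10.3] [419.4 338.9] 89.87 z 0.027
scene carton 782 [629.8 312.5] [297.6 227.5] 0.8 z 0.0865
scene tub 686 [428.8 335.4] [186. 202.] 89.91 z 0.0723
scene handle 458 [ 485.3 -332.5] [ 25.8 112.4] 70.85 z 0.1006
scene panrim 316 [ 527.1 -318.4] [187.1 237.3] 87.35 z 0.041
scene board 2972 [ 566.5 -349.1] [261.2 361.8] 88.84 z 0.0098
scene mug 339 [772.5 179.1] [75.8 77.1] 29.18 z 0.0851
scene jar 585 [802.9 -85.4] [142.2  87.4] 0.1 z 0.0988
scene loaf 1648 [816.3  54. ] [109.8 168.5] 88.76 z 0.0582
```

```bash
python3 - <<'E'
from h import *
np.set_printoptions(suppress=True,linewidth=150)
for n in("top","scene"):
    f=np.load(n+"0.npz");P=pts(n,f["d"])
    for k,x0,x1,y0,y1,z0,z1 in (("tray",.38,.75,-.22,.2,.022,.034),("carton",.48,.74,.2,.5,.081,.1),("tub",.28,.53,.2,.5,.066,.085),("board",.4,.72,-.47,-.24,.006,.013)):
        m=((P[...,0]>x0)&(P[...,0]<x1)&(P[...,1]>y0)&(P[...,1]<y1)&(P[...,2]>z0)&(P[...,2]<z1)&(f["d"]>0)).astype(np.uint8)
        m=cv2.morphologyEx(m,cv2.MORPH_CLOSE,np.ones((3,3)))if k!="board" else cv2.morphologyEx(m,cv2.MORPH_OPEN,np.ones((5,5)))
        c=max(cv2.findContours(m,0,2)[0],key=cv2.contourArea)
        mm=np.zeros_like(m);cv2.drawContours(mm,[c],-1,1,-1)
        q=P[(mm&m)>0];q=q[(q[:,2]>z0)&(q[:,2]<z1)]
        r=cv2.minAreaRect(np.float32(q[:,:2]*1000));print(n,k,len(q),np.round(r[0],1),np.round(r[1],1),round(r[2],2))
E
```

```text
top tray 615 [561.5 -32.9] [383.1 290. ] 88.04
top carton 827 [613.7 334. ] [182.5 180.9] 0.96
top tub 632 [405.2 353.6] [153.2 151.1] 89.68
top board 109 [ 609.9 -315.4] [26.4 41.4] 87.59
scene tray 198 [655.5  48.9] [32.5 57.8] 9.04
scene carton 600 [612.7 333. ] [184.9 185.5] 1.04
scene tub 461 [405.5 351.7] [153.4 156.4] 89.39
scene board 60 [ 605.4 -355.4] [24.2 18.1] 56.87
```

send_rows(dp=[[0, 0, -0.02], [0, 0, -0.02], [0, 0, -0.02], [0, 0, -0.02], [0, 0, -0.02], [0, 0, -0.02], [0, 0, -0.02]], spin=[-10, -20, -30, -40, -50, -60, -64], fingers=0.7)

```text
time_s: 0.98
tool_pos: [0.2755, -0.5605, 0.2506]
eef_rot: [0.705, 0.709, 0.0, -0.001]
contact_force: [-0.0, 0.3, 0.1]
width: 0.06
grasp_force: 0.0
```

send_rows(dp=[[0.03, 0.012, 0], [0.09, 0.036, 0], [0.15, 0.06, 0], [0.21, 0.084, 0], [0.27, 0.108, 0.02], [0.33, 0.132, 0.05], [0.39, 0.156, 0.08], [0.44, 0.176, 0.1]], spin=[0, 0, 0, 0, 0, 0, 0, 0])

```text
time_s: 1.98
tool_pos: [0.4423, -0.1388, 0.159]
eef_rot: [0.706, 0.708, -0.0, -0.0]
contact_force: [0.9, -1.1, 0.1]
width: 0.0596
grasp_force: 0.0
```

send_rows(dp=[[0.02, 0.0075, 0.02], [0.04, 0.0155, 0.04], [0.041, 0.0155, 0.08], [0.041, 0.0155, 0.12], [0.041, 0.0155, 0.143], [0.041, 0.0155, 0.143]], spin=[0, 0, 0, 0, 0, 0])

```text
time_s: 2.72
tool_pos: [0.4564, -0.0991, 0.0164]
eef_rot: [0.706, 0.708, -0.001, -0.002]
contact_force: [0.7, -1.0, -0.4]
width: 0.0604
grasp_force: 0.0
```

send_rows(dp=[[0, 0, 0], [0, 0, 0], [0, 0, 0], [0, 0, 0]], spin=[0, 0, 0, 0], fingers=0.0, squeeze=20)

```text
time_s: 3.22
tool_pos: [0.4577, -0.0996, 0.017]
eef_rot: [0.706, 0.708, 0.0, -0.0]
contact_force: [-1.4, 0.5, 1.6]
width: 0.0306
grasp_force: 19.5
```

send_rows(dp=[[0, 0, 0], [0, 0, 0], [0.01, 0.005, 0], [0.019, 0.009, 0.005], [0.019, 0.009, 0.011], [0.019, 0.009, 0.011]], spin=[0, 0, 0, 0, 0, 0], fingers=0.65)

```text
time_s: 3.98
tool_pos: [0.4658, -0.0801, 0.0052]
eef_rot: [0.706, 0.708, -0.001, -0.001]
contact_force: [0.6, 0.0, 0.6]
width: 0.0552
grasp_force: 0.0
```

send_rows(dp=[[0, 0, 0], [0, 0, 0], [0, 0, 0], [0, 0, 0], [0, 0, -0.02], [0, 0, -0.06], [0, 0, -0.1], [0, 0, -0.13]], spin=[0, 0, 0, 0, 0, 0, 0, 0], fingers=0.0, squeeze=25)

```text
time_s: 4.97
tool_pos: [0.467, -0.0808, 0.1378]
eef_rot: [0.706, 0.708, 0.0, 0.001]
contact_force: [0.7, 0.8, -0.2]
width: 0.0316
grasp_force: 24.8
```

send_rows(dp=[[0.05, -0.01, 0], [0.107, -0.02, 0], [0.164, -0.03, 0], [0.221, -0.04, 0], [0.278, -0.05, 0], [0.335, -0.06, 0], [0.39, -0.07, 0], [0.434, -0.08, 0.01]], spin=[0, 0, 0, 0, 0, 0, 0, 0])

```text
time_s: 5.98
tool_pos: [0.3854, 0.3558, 0.1267]
eef_rot: [0.706, 0.709, 0.001, 0.0]
contact_force: [0.7, 0.1, -0.4]
width: 0.0313
grasp_force: 24.8
```

send_rows(dp=[[0, 0, 0.03], [0, 0, 0.055], [0, 0, 0.055]], spin=[0, 0, 0])

```text
time_s: 6.35
tool_pos: [0.3831, 0.3518, 0.0689]
eef_rot: [0.706, 0.708, -0.003, -0.0]
contact_force: [0.9, -0.0, -1.0]
width: 0.0311
grasp_force: 24.8
```

send_rows(dp=[[0, 0, 0], [0, 0, 0], [0, 0, -0.04], [0, 0, -0.09]], spin=[0, 0, 0, 0], fingers=0.62)

```text
time_s: 6.85
tool_pos: [0.3849, 0.3525, 0.162]
eef_rot: [0.706, 0.708, -0.001, -0.0]
contact_force: [0.1, 1.1, 0.4]
width: 0.0528
grasp_force: 0.0
```

```bash
cat > look.py <<'E'
from h import *
import sys
np.set_printoptions(suppress=True,linewidth=150)
p,d=capture("top");b=bites("top",p);print(state()["time_s"]);print(b[(b[:,0]>280)&(b[:,0]<720)&(b[:,1]>-250)&(b[:,1]<460)])
P=pts("top",d);m=(P[...,0]>.2)&(P[...,0]<.8)&(P[...,1]<-.2)&(P[...,1]>-.6)&(P[...,2]>.088)&(P[...,2]<.11)&(p.max(-1)<95)&(d>0)
if m.sum()>50:
    r=cv2.minAreaRect(np.float32(P[m][:,:2]*1000));print("handle",r,m.sum())
if len(sys.argv)>1:cv2.imwrite("pics/"+sys.argv[1]+".png",p[...,::-1])
E
python3 look.py; python3 -c "
from h import *
print(plane('top',[(383,178),(437,180),(434,273),(380,270)],.01).round(3))"
```

```text
6.9
[[388.4 361.9  53.9  26.7  90.5]
 [467.3 -10.9  52.9  32.6  90.7]
 [472.6  55.9  35.3  35.2  90.8]
 [471.7 118.8  35.4  35.2  90.8]
 [560.8 -82.9  36.7  34.4 135.8]
 [561.7 -14.6  38.8  33.2   1. ]
 [563.6 119.4  36.3  35.8   0.9]
 [653.7 -85.2  36.9  36.1 153.6]
 [655.3  51.6  54.4  34.7  91.2]]
handle ((483.2080078125, -330.3287048339844), (23.961477279663086, 108.02080535888672), 70.71149444580078) 490
[[ 0.656 -0.296  0.01 ]
 [ 0.653 -0.436  0.01 ]
 [ 0.413 -0.416  0.01 ]
 [ 0.418 -0.282  0.01 ]]
```

send_rows(dp=[[-0.05, 0.011, 0], [-0.107, 0.024, 0], [-0.164, 0.037, 0], [-0.221, 0.05, 0], [-0.278, 0.063, 0], [-0.33, 0.075, 0.02], [-0.365, 0.081, 0.05], [-0.365, 0.081, 0.08]], spin=[0, 0, 0, 0, 0, 0, 0, 0])

```text
time_s: 7.9
tool_pos: [0.4697, -0.0145, 0.0818]
eef_rot: [0.708, 0.707, 0.001, 0.002]
contact_force: [-0.7, 1.1, 0.5]
width: 0.0529
grasp_force: 0.0
```

send_rows(dp=[[0, 0, 0.04], [0, 0, 0.074], [0, 0, 0.074], [0, 0, 0.074]], spin=[0, 0, 0, 0])

```text
time_s: 8.4
tool_pos: [0.4688, -0.0119, 0.0085]
eef_rot: [0.706, 0.708, 0.001, 0.001]
contact_force: [0.0, 0.2, 1.1]
width: 0.0528
grasp_force: 0.0
```

Grip, lift, then carry to (0.425, 0.353).

send_rows(dp=[[0, 0, 0.002], [0, 0, 0.002], [0, 0, 0.002], [0, 0, 0.002], [0, 0, -0.02], [0, 0, -0.06], [0, 0, -0.1], [0, 0, -0.13]], spin=[0, 0, 0, 0, 0, 0, 0, 0], fingers=0.0, squeeze=25)

```text
time_s: 9.4
tool_pos: [0.4678, -0.0116, 0.1391]
eef_rot: [0.706, 0.708, 0.001, 0.001]
contact_force: [0.9, -0.6, -0.9]
width: 0.0309
grasp_force: 24.3
```

send_rows(dp=[[0.05, -0.006, 0], [0.107, -0.012, 0], [0.164, -0.018, 0], [0.221, -0.024, 0], [0.278, -0.03, 0], [0.335, -0.036, 0.02], [0.365, -0.042, 0.04], [0.365, -0.042, 0.07]], spin=[0, 0, 0, 0, 0, 0, 0, 0])

```text
time_s: 10.4
tool_pos: [0.4247, 0.3563, 0.0674]
eef_rot: [0.705, 0.71, 0.002, 0.0]
contact_force: [-0.9, 0.2, -0.2]
width: 0.0305
grasp_force: 24.3
```

send_rows(dp=[[0, 0, 0], [0, 0, 0], [0, 0, -0.04], [0, 0, -0.09]], spin=[0, 0, 0, 0], fingers=0.62)

```text
time_s: 10.9
tool_pos: [0.4243, 0.3525, 0.1587]
eef_rot: [0.706, 0.708, -0.0, -0.0]
contact_force: [-0.1, 0.1, 0.2]
width: 0.0528
grasp_force: 0.0
```

```bash
python3 look.py
```

```text
10.95
[[387.2 362.7  55.9  24.3  90.5]
 [457.9 341.   53.5  31.4  82.6]
 [472.6  55.9  35.3  35.2  90.8]
 [471.1 119.3  36.9  36.  136.6]
 [560.8 -82.9  36.6  34.4 135.8]
 [560.4 -14.6  36.2  33.2   0.9]
 [563.6 119.5  36.5  35.7   1.9]
 [654.1 -85.1  37.1  35.5  44.8]
 [655.4  51.6  54.4  34.6  91.6]]
handle ((483.16632080078125, -330.36065673828125), (23.33742904663086, 107.81975555419922), 71.1959228515625) 497
```

send_rows(dp=[[-0.04, 0.03, 0], [-0.085, 0.065, 0], [-0.13, 0.1, 0], [-0.175, 0.135, 0], [-0.22, 0.17, 0], [-0.265, 0.203, 0.01], [-0.3015, 0.231, 0.02], [-0.3015, 0.231, 0.07]], spin=[0, 0, 0, 0, 0, 0, 0, 0])

```text
time_s: 11.95
tool_pos: [0.6641, 0.0483, 0.0926]
eef_rot: [0.708, 0.706, 0.005, 0.006]
contact_force: [0.7, 0.0, -1.1]
width: 0.0531
grasp_force: 0.0
```

send_rows(dp=[[0, 0, 0.04], [0, 0, 0.083], [0, 0, 0.083], [0, 0, 0.083]], spin=[0, 0, 0, 0])

```text
time_s: 12.45
tool_pos: [0.6574, 0.0521, 0.0062]
eef_rot: [0.706, 0.708, 0.001, 0.001]
contact_force: [-0.4, 0.5, 1.2]
width: 0.0526
grasp_force: 0.0
```

send_rows(dp=[[0, 0, 0], [0, 0, 0], [0, 0, 0], [0, 0, 0], [0, 0, -0.02], [0, 0, -0.06], [0, 0, -0.11], [0, 0, -0.15]], spin=[0, 0, 0, 0, 0, 0, 0, 0], fingers=0.0, squeeze=25)

```text
time_s: 13.45
tool_pos: [0.6566, 0.0526, 0.1575]
eef_rot: [0.706, 0.708, 0.001, 0.001]
contact_force: [0.7, -0.4, 0.2]
width: 0.0306
grasp_force: 24.4
```

send_rows(dp=[[0.04, -0.032, 0], [0.083, -0.068, 0], [0.126, -0.104, 0], [0.17, -0.14, 0], [0.214, -0.176, 0], [0.258, -0.212, 0], [0.302, -0.244, 0.02], [0.302, -0.244, 0.06]], spin=[0, 0, 0, 0, 0, 0, 0, 0])

```text
time_s: 14.45
tool_pos: [0.4108, 0.3578, 0.0967]
eef_rot: [0.704, 0.71, 0.003, 0.0]
contact_force: [0.4, -0.6, -0.9]
width: 0.0305
grasp_force: 24.4
```

send_rows(dp=[[0, 0, 0.025], [0, 0, 0.025]], spin=[0, 0])

```text
time_s: 14.7
tool_pos: [0.4092, 0.3527, 0.0679]
eef_rot: [0.706, 0.708, -0.002, -0.0]
contact_force: [0.8, -0.4, -0.5]
width: 0.0308
grasp_force: 24.4
```

send_rows(dp=[[0, 0, 0], [0, 0, 0], [0, 0, -0.04], [0, 0, -0.09]], spin=[0, 0, 0, 0], fingers=0.62)

```text
time_s: 15.2
tool_pos: [0.4109, 0.3532, 0.1601]
eef_rot: [0.706, 0.708, -0.001, -0.0]
contact_force: [0.3, -0.1, 0.2]
width: 0.0527
grasp_force: 0.0
```

```bash
python3 look.py top1
```

```text
15.25
[[386.  362.8  56.1  26.7  90.6]
 [443.6 345.9  64.9  54.1 155.7]
 [472.6  55.9  35.3  35.2  90.8]
 [471.1 119.3  36.9  36.  136.6]
 [560.1 -82.3  35.8  33.6  90.9]
 [560.4 -13.3  36.3  35.8   0.7]
 [563.6 119.5  36.3  35.8   0.9]
 [654.2 -84.7  37.1  36.  162.2]]
handle ((483.2513732910156, -330.1302795410156), (22.9672908782959, 107.71703338623047), 71.1811294555664) 489
```

View pics/top1.png

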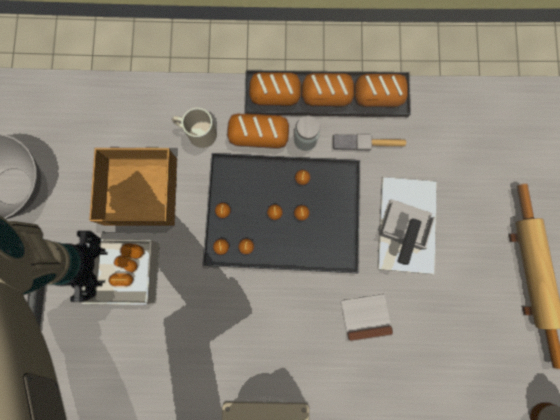

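send_rows(dp=[[-0.05, 0.005, 0], [-0.108, 0.012, 0], [-0.166, 0.018, 0], [-0.224, 0.024, 0], [-0.282, 0.03, 0], [-0.34, 0.036, 0], [-0.398, 0.042, 0], [-0.455, 0.05, 0]], spin=[0, 0, 0, 0, 10, 20, 30, 40], fingers=0.7)

```text
time_s: 16.25
tool_pos: [0.4634, -0.1036, 0.1605]
eef_rot: [0.907, 0.421, 0.001, 0.001]
contact_force: [1.5, 0.6, 0.3]
width: 0.0598
grasp_force: 0.0
```

```bash
cat > go.py <<'E'
from h import *
import sys
a=[float(v) for v in sys.argv[1:]]
s=state();Rm=R.from_quat(s["eef_rot"]).as_matrix()
th=np.degrees(np.arctan2(Rm[1,0],Rm[0,0]))
print("t",round(s["time_s"],2),"pos",s["tool_pos"].round(4),"theta",th.round(1),"j",np.degrees(s["joints"]).round(0),"w",s["width"],"F",s["grasp_force"])
if a:
    print("dp",(Rm.T@(np.array(a[:3])-s["tool_pos"])).round(4),"spin",round((th-a[3]+180)%360-180,1))
E
python3 go.py .484 -.3315 .13 -19
```

```text
t 16.25 pos [ 0.4634 -0.1036  0.1605] theta 49.8 j [-20.   3. -25.  61.   0. 110.] w 0.05977841872844282 F 0.0
dp [-0.1608  0.1628  0.0308] spin 68.8
```

send_rows(dp=[[-0.04, 0.04, 0.0], [-0.08, 0.08, 0.0], [-0.12, 0.12, 0.0], [-0.16, 0.163, 0], [-0.161, 0.163, 0], [-0.161, 0.163, 0.01], [-0.161, 0.163, 0.02], [-0.161, 0.163, 0.03]], spin=[10, 20, 30, 40, 50, 60, 68.5, 68.5])

```text
time_s: 17.25
tool_pos: [0.4852, -0.3299, 0.1298]
eef_rot: [0.987, -0.159, 0.001, 0.001]
contact_force: [-0.2, -0.2, 1.2]
width: 0.0599
grasp_force: 0.0
```

```bash
python3 go.py .484 -.3315 .071 -19
```

```text
t 17.25 pos [ 0.4852 -0.3299  0.1298] theta -18.3 j [-41.  16. -14.  60.   0. 158.] w 0.05989730117969964 F 0.0
dp [-0.0007  0.0018  0.0588] spin 0.7
```

send_rows(dp=[[-0.001, 0.001, 0.03], [-0.001, 0.001, 0.059], [-0.001, 0.001, 0.059]], spin=[0.7, 0.7, 0.7])

```text
time_s: 17.62
tool_pos: [0.4817, -0.3284, 0.068]
eef_rot: [0.986, -0.164, -0.002, -0.001]
contact_force: [-1.1, -0.8, -0.5]
width: 0.0598
grasp_force: 0.0
```

send_rows(dp=[[0, 0, 0], [0, 0, 0], [0, 0, 0], [0, 0, 0], [0, 0, 0], [0, 0, -0.02], [0, 0, -0.06], [0, 0, -0.07]], spin=[0, 0, 0, 0, 0, 0, 0, 0], fingers=0, squeeze=110)

```text
time_s: 18.62
tool_pos: [0.485, -0.3311, 0.1426]
eef_rot: [0.986, -0.165, 0.002, 0.001]
contact_force: [0.6, -0.6, -1.7]
width: 0.0221
grasp_force: 108.1
```

```bash
python3 go.py .5 -.3 .16 -19
python3 - <<'E'
from h import *
p,d=capture("wrist");cv2.imwrite("pics/w1.png",p[...,::-1])
st=state();P=pts("wrist",d,st)
E
```

```text
t 18.62 pos [ 0.485  -0.3311  0.1426] theta -19.0 j [-41.  15. -13.  61.  -0. 158.] w 0.022058056937987427 F 108.11249321792275
dp [ 0.0041 -0.0342 -0.0174] spin -0.0
```

View pics/w1.png

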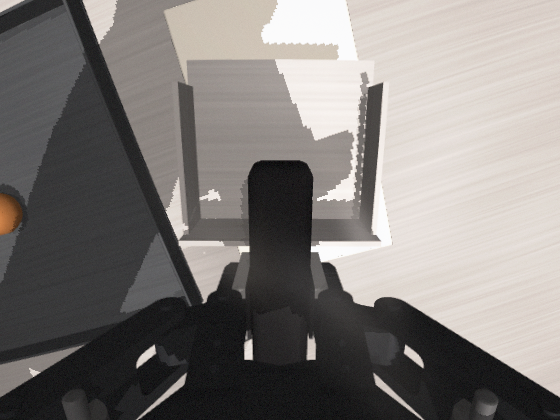

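The wrist view shows the empty pan, square in the grip: lip at row 60 (columns 188–375), back wall at row 240. Next I check the pan's level and height.

```bash
cat > pan.py <<'E'
from h import *
import sys
s=state();p,d=capture("wrist");T=R.from_quat(s["eef_rot"]).as_matrix()
Q=(pts("wrist",d,s)-s["tool_pos"])@T   # tool coords
for uv in ((215,90),(345,90),(280,75),(215,195),(345,195),(280,140)):
    print(uv,Q[uv[1]-2:uv[1]+3,uv[0]-2:uv[0]+3].reshape(-1,3).mean(0).round(4))
print("lip",Q[60:70,280].round(4)[::3])
if len(sys.argv)>1:cv2.imwrite("pics/"+sys.argv[1]+".png",p[...,::-1])
E
python3 pan.py
```

```text
(215, 90) [ 0.0864 -0.0391  0.0595]
(345, 90) [0.0865 0.0381 0.0594]
(280, 75) [ 0.0947 -0.0005  0.0595]
(215, 195) [ 0.0222 -0.0423  0.0591]
(345, 195) [0.0242 0.0398 0.0511]
(280, 140) [ 0.057  -0.0004  0.0592]
lip [[ 0.1029 -0.0005  0.0589]
 [ 0.1014 -0.0005  0.0596]
 [ 0.0996 -0.0005  0.059 ]
 [ 0.098  -0.0005  0.059 ]]
```

send_rows(dp=[[0, 0, -0.02], [0, 0, -0.04], [0, 0, -0.04], [0, 0, -0.04], [0, 0, -0.04], [0, 0, -0.04], [0, 0, -0.04], [0, 0, -0.04]], spin=[-8, -18, -28, -38, -48, -58, -68, -78])

```text
time_s: 19.73
tool_pos: [0.4823, -0.3289, 0.1775]
eef_rot: [0.869, 0.495, -0.001, -0.002]
contact_force: [-0.1, -0.7, -2.3]
width: 0.0229
grasp_force: 108.1
```

```bash
python3 go.py .475 -.153 .13 88.3
```

```text
t 19.73 pos [ 0.4823 -0.3289  0.1775] theta 59.3 j [-41.  14. -11.  66.  -0.  80.] w 0.022880933105181706 F 108.12933881941717
dp [ 0.1475 -0.0959  0.048 ] spin -29.0
```

send_rows(dp=[[0.04, -0.025, 0], [0.08, -0.05, 0], [0.12, -0.075, 0.01], [0.147, -0.096, 0.03], [0.1475, -0.096, 0.048], [0.1475, -0.096, 0.048]], spin=[-10, -20, -29, -29, -29, -29])

```text
time_s: 20.48
tool_pos: [0.4745, -0.1523, 0.1289]
eef_rot: [0.719, 0.695, -0.001, -0.003]
contact_force: [-0.3, 0.1, -2.4]
width: 0.0227
grasp_force: 108.2
```

```bash
python3 go.py .475 -.153 .066 88.3;python3 look.py
```

```text
t 20.48 pos [ 0.4745 -0.1523  0.1289] theta 88.0 j [-25.   8. -25.  58.  -0.  67.] w 0.022744215173580527 F 108.20566579699516
dp [-0.0009  0.0009  0.0629] spin -0.3
20.525
[[386.  362.7  55.9  26.7  90.6]
 [443.7 346.   64.4  55.3 157.5]
 [472.6  55.9  35.3  35.2  90.8]
 [470.5 119.9  36.   35.1  46.4]
 [562.7 -82.3  35.8  28.5  90.9]
 [560.4 -14.6  36.2  33.2   0.9]
 [563.6 119.5  36.3  35.8   0.9]
 [653.9 -84.5  37.2  35.7 125. ]]
```

Descend onto the tray floor.

send_rows(dp=[[0, 0, 0.03], [0, 0, 0.055], [0, 0, 0.06], [0, 0, 0.062], [0, 0, 0.064], [0, 0, 0.064]], spin=[-0.3, -0.3, -0.3, -0.3, -0.3, -0.3])

```text
time_s: 21.28
tool_pos: [0.4779, -0.1543, 0.0688]
eef_rot: [0.718, 0.696, 0.0, 0.001]
contact_force: [0.1, -0.3, -3.0]
width: 0.0225
grasp_force: 108.2
```

send_rows(dp=[[0, 0, 0], [0, 0, 0.001], [0, 0, 0.002], [0, 0, 0.002]], spin=[0, 0, 0, 0])

```text
time_s: 21.78
tool_pos: [0.4771, -0.1538, 0.0659]
eef_rot: [0.718, 0.696, -0.0, -0.0]
contact_force: [0.3, 0.1, -2.1]
width: 0.0225
grasp_force: 108.2
```

```bash
python3 go.py .475 -.153 .066 88.3; python3 -c "
from h import *
print(state()['contact_force'])"
```

```text
t 21.77 pos [ 0.4771 -0.1538  0.0659] theta 88.3 j [-25.  12. -28.  50.  -0.  66.] w 0.022468920526763306 F 108.22616190765984
dp [ 0.0008 -0.0021 -0.0001] spin -0.0
[ 0.26849109  0.09827339 -2.08591261]
```

send_rows(dp=[[0, 0, 0.001], [0.01, 0, 0.0015], [0.025, 0, 0.0015], [0.04, 0, 0.0015], [0.055, 0, 0.0015], [0.07, 0, 0.0015], [0.085, 0, 0.0015], [0.1, 0, 0.0015]], spin=[0, 0, 0, 0, 0, 0, 0, 0])

```text
time_s: 22.78
tool_pos: [0.4808, -0.0532, 0.0651]
eef_rot: [0.718, 0.696, 0.0, 0.001]
contact_force: [-0.9, -3.2, 5.4]
width: 0.0223
grasp_force: 109.3
```

send_rows(dp=[[0.015, 0, 0], [0.03, 0, 0], [0.045, 0, 0], [0.055, 0, 0], [0.065, 0, 0], [0.075, 0, 0], [0.085, 0, 0], [0.09, 0, 0]], spin=[0, 0, 0, 0, 0, 0, 0, 0])

```text
time_s: 23.78
tool_pos: [0.4833, 0.0367, 0.0651]
eef_rot: [0.717, 0.697, -0.0, 0.001]
contact_force: [0.4, -4.3, 5.8]
width: 0.022
grasp_force: 109.5
```

```bash
python3 go.py .483 .05 .066 88.3; python3 pan.py w2
```

```text
t 23.77 pos [0.4833 0.0367 0.0651] theta 88.3 j [ -3.  11. -30.  49.  -0.  88.] w 0.022049918780659622 F 109.491996736906
dp [ 0.0133 -0.0007 -0.0009] spin 0.0
(215, 90) [ 0.0878 -0.0386  0.0588]
(345, 90) [0.0879 0.0384 0.0588]
(280, 75) [ 0.0945 -0.0001  0.0456]
(215, 195) [ 0.0238 -0.0418  0.0588]
(345, 195) [0.0238 0.0419 0.0591]
(280, 140) [ 0.0606 -0.0001  0.0285]
lip [[ 1.01e-01 -1.00e-04  3.78e-02]
 [ 9.97e-02 -1.00e-04  3.84e-02]
 [ 9.82e-02 -1.00e-04  3.84e-02]
 [ 9.67e-02 -1.00e-04  3.83e-02]]
```

View pics/w2.png

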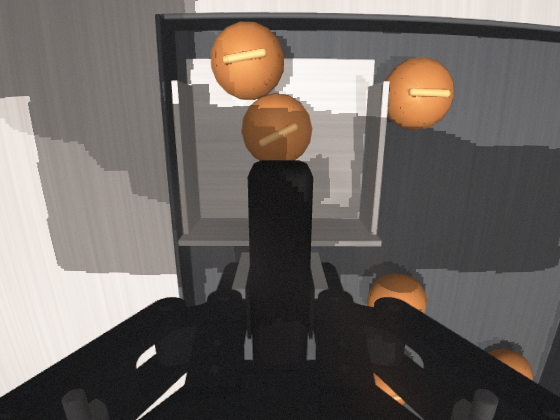

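One bite sits inside the pan and one is on the lip (247,60), with the wall a little ahead; I push a further 15 mm and lift.

send_rows(dp=[[0.005, 0.001, 0], [0.01, 0.001, 0], [0.014, 0.001, 0], [0.016, 0.001, 0], [0.016, 0.001, -0.003], [0.015, 0.001, -0.012], [0.015, 0.001, -0.024], [0.015, 0.001, -0.04]], spin=[0, 0, 0, 0, 0, 0, 0, 0])

```text
time_s: 24.82
tool_pos: [0.4839, 0.051, 0.1051]
eef_rot: [0.718, 0.696, -0.0, -0.0]
contact_force: [0.0, 0.7, -1.9]
width: 0.0222
grasp_force: 108.3
```

```bash
python3 go.py .6 .19 .17 88.3; python3 pan.py w3
```

```text
t 24.82 pos [0.4839 0.051  0.1051] theta 88.3 j [ -2.   8. -28.  54.   0.  90.] w 0.022157918793142304 F 108.28768964507617
dp [ 0.1424  0.1118 -0.065 ] spin -0.0
(215, 90) [ 0.086  -0.0339  0.0341]
(345, 90) [0.0879 0.0386 0.0594]
(280, 75) [ 0.0962 -0.0001  0.0597]
(215, 195) [ 0.0237 -0.0419  0.0593]
(345, 195) [0.0238 0.0419 0.0591]
(280, 140) [ 0.0605 -0.0001  0.0296]
lip [[ 1.044e-01 -1.000e-04  5.950e-02]
 [ 1.026e-01 -1.000e-04  5.840e-02]
 [ 1.011e-01 -1.000e-04  5.920e-02]
 [ 9.960e-02 -1.000e-04  6.010e-02]]
```

View pics/w3.png

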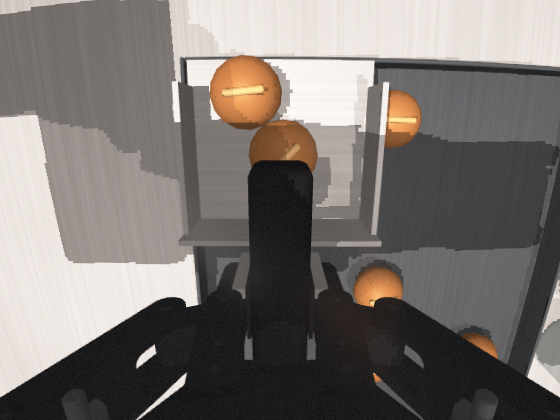

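send_rows(dp=[[0.001, 0, -0.015], [0.004, 0.002, -0.035], [0.01, 0.006, -0.05], [0.018, 0.014, -0.058], [0.027, 0.027, -0.0585], [0.036, 0.045, -0.0585], [0.045, 0.065, -0.0585], [0.054, 0.085, -0.0585]], spin=[0, 0, 0, 0, 0, 0, 0, 0])

```text
time_s: 25.88
tool_pos: [0.5718, 0.1032, 0.1618]
eef_rot: [0.718, 0.697, -0.001, -0.001]
contact_force: [0.1, 0.4, -1.7]
width: 0.0226
grasp_force: 108.4
```

send_rows(dp=[[0.006, 0.015, 0], [0.01, 0.026, 0], [0.012, 0.033, 0], [0.013, 0.037, 0], [0.0135, 0.039, 0], [0.0135, 0.039, 0]], spin=[0, 0, 0, 0, 0, 0])

```text
time_s: 26.62
tool_pos: [0.6102, 0.1145, 0.1631]
eef_rot: [0.718, 0.696, -0.0, -0.0]
contact_force: [0.2, -0.5, -2.5]
width: 0.0225
grasp_force: 108.3
```

```bash
python3 go.py .61 .115 .1635 90; python3 pan.py w4
```

```text
t 26.62 pos [0.6102 0.1145 0.1631] theta 88.3 j [ 5. 18. -7. 65. -0. 96.] w 0.022482432777963822 F 108.28026450471953
dp [ 0.0004 -0.0002 -0.0004] spin -1.7
(215, 90) [ 0.0859 -0.0337  0.0332]
(345, 90) [0.0879 0.0385 0.0593]
(280, 75) [ 0.0961 -0.0001  0.0594]
(215, 195) [ 0.0237 -0.0419  0.0593]
(345, 195) [0.0237 0.0419 0.0593]
(280, 140) [ 0.0605 -0.0001  0.0307]
lip [[ 1.045e-01 -1.000e-04  5.960e-02]
 [ 1.027e-01 -1.000e-04  5.890e-02]
 [ 1.012e-01 -1.000e-04  5.970e-02]
 [ 9.960e-02 -1.000e-04  6.050e-02]]
```

View pics/w4.png

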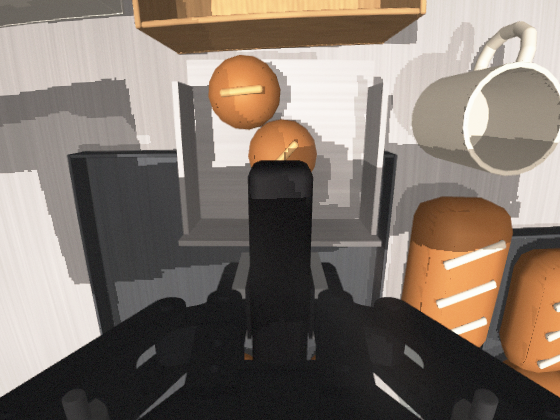

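send_rows(dp=[[0.02, 0, 0], [0.07, 0, 0], [0.13, 0, 0], [0.07, 0, 0], [0.01, 0, 0], [-0.03, 0, 0], [-0.03, 0, 0], [-0.03, 0, 0]], spin=[0, 0, 0, 0, 0, 0, 0, 0])

```text
time_s: 27.68
tool_pos: [0.6096, 0.0857, 0.1633]
eef_rot: [0.718, 0.696, 0.0, -0.0]
contact_force: [0.9, 0.1, -2.2]
width: 0.0226
grasp_force: 108.9
```

```bash
python3 go.py .61 .115 .1635 88.3; python3 pan.py w5;python3 look.py
```

```text
t 27.68 pos [0.6096 0.0857 0.1633] theta 88.3 j [ 2. 17. -8. 65.  0. 94.] w 0.022565659905544093 F 108.85380952502601
dp [ 0.0293 -0.0005 -0.0002] spin -0.0
(215, 90) [ 0.0879 -0.0388  0.0598]
(345, 90) [0.0879 0.0386 0.0594]
(280, 75) [ 0.0953 -0.0001  0.0518]
(215, 195) [ 0.0237 -0.0419  0.0594]
(345, 195) [0.0237 0.0419 0.0592]
(280, 140) [ 0.0584 -0.      0.0595]
lip [[ 1.045e-01 -1.000e-04  5.980e-02]
 [ 1.029e-01 -1.000e-04  6.010e-02]
 [ 1.013e-01 -1.000e-04  6.040e-02]
 [ 9.940e-02 -1.000e-04  5.910e-02]]
27.775
[[560.8 -82.9  36.6  34.4 135.8]
 [560.4 -13.3  36.2  35.8   0.9]
 [593.3 383.9  38.1  36.5  90.9]
 [654.  -85.1  37.   35.5  44.8]]
```

View pics/w5.png

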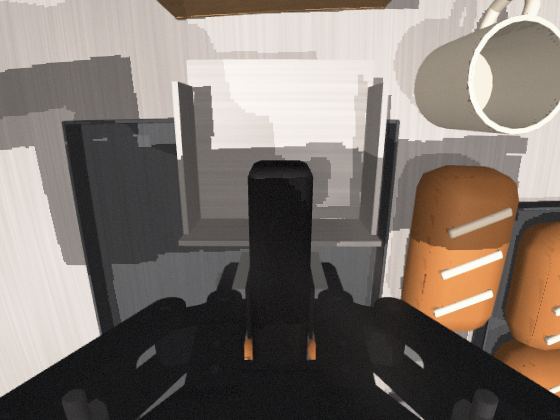

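send_rows(dp=[[-0.04, -0.006, 0], [-0.09, -0.013, 0], [-0.14, -0.02, 0], [-0.19, -0.027, 0], [-0.24, -0.034, 0], [-0.285, -0.04, 0], [-0.302, -0.043, 0.01], [-0.302, -0.043, 0.03]], spin=[0, 0, 0, 0, 0, 0, 0, 0])

```text
time_s: 28.78
tool_pos: [0.5586, -0.2165, 0.1334]
eef_rot: [0.718, 0.696, 0.001, 0.001]
contact_force: [-0.3, -0.6, -1.8]
width: 0.0224
grasp_force: 109.0
```

```bash
python3 go.py .558 -.215 .066 88.3; python3 - <<'E'
from h import *
p,d=capture("top");P=pts("top",d)
m=(P[...,0]>.54)&(P[...,0]<.69)&(P[...,1]>.255)&(P[...,1]<.412)&(P[...,2]>.02)
m=cv2.morphologyEx(m.astype(np.uint8),cv2.MORPH_OPEN,np.ones((3,3)))
n,l,st,c=cv2.connectedComponentsWithStats(m)
for i in range(1,n):
    q=P[l==i];print("carton",len(q),np.median(q,0).round(3),q[:,2].max().round(3))
print(bites("top",p))
E
```

```text
t 28.77 pos [ 0.5586 -0.2165  0.1334] theta 88.2 j [-27.  17. -12.  61.   0.  64.] w 0.02235621584891163 F 109.02035846665967
dp [ 0.0016 -0.0008  0.0674] spin -0.1
carton 179 [0.612 0.328 0.03 ] 0.039
carton 181 [0.59  0.381 0.031] 0.039
[[ 1.054e+02 -6.313e+02  5.330e+01  1.650e+01  1.351e+02]
 [ 2.424e+02 -6.850e+02  8.470e+01  2.450e+01  5.400e+00]
 [ 3.860e+02  3.627e+02  5.590e+01  2.670e+01  9.060e+01]
 [ 4.439e+02  3.465e+02  6.440e+01  5.420e+01  1.575e+02]
 [ 5.614e+02 -8.350e+01  3.630e+01  3.320e+01  4.000e-01]
 [ 5.604e+02 -1.330e+01  3.630e+01  3.580e+01  7.000e-01]
 [ 5.636e+02  1.195e+02  3.650e+01  3.570e+01  1.900e+00]
 [ 5.921e+02  3.839e+02  3.870e+01  3.740e+01  1.388e+02]
 [ 5.974e+02 -6.506e+02  8.540e+01  1.920e+01  6.000e+00]
 [ 6.151e+02  3.325e+02  3.760e+01  3.560e+01  1.383e+02]
 [ 6.537e+02 -8.500e+01  3.630e+01  3.540e+01  1.179e+02]]
```

Both bites are in the carton. Next is the middle row: descend, then sweep.

send_rows(dp=[[0.0015, 0, 0.03], [0.0015, 0, 0.055], [0.0015, 0, 0.063], [0.0015, 0, 0.066], [0.0015, 0, 0.068], [0.0015, 0, 0.068]], spin=[0, 0, 0, 0, 0, 0])

```text
time_s: 29.58
tool_pos: [0.5582, -0.2146, 0.0659]
eef_rot: [0.718, 0.696, 0.0, 0.001]
contact_force: [0.1, -0.6, -1.6]
width: 0.0225
grasp_force: 108.7
```

```bash
python3 go.py .558 -.215 .0645 88.3; python3 -c "
from h import *
print(state()['contact_force'])"
```

```text
t 29.57 pos [ 0.5582 -0.2146  0.0659] theta 88.3 j [-27.  21. -16.  53.   0.  64.] w 0.022507828426707448 F 108.69538187398575
dp [-0.0004 -0.0002  0.0014] spin -0.0
[ 0.11736986 -0.58285351 -1.63871541]
```

send_rows(dp=[[0, 0, 0.001], [0.01, 0, 0.0015], [0.025, 0, 0.0015], [0.04, 0, 0.0015], [0.055, 0, 0.0015], [0.07, 0, 0.0015], [0.085, 0, 0.0015], [0.1, 0, 0.0015]], spin=[0, 0, 0, 0, 0, 0, 0, 0])

```text
time_s: 30.58
tool_pos: [0.5617, -0.1139, 0.0651]
eef_rot: [0.718, 0.696, 0.0, 0.002]
contact_force: [0.6, -2.4, 6.5]
width: 0.0225
grasp_force: 110.0
```

send_rows(dp=[[0.015, 0, 0], [0.03, 0, 0], [0.045, 0, 0], [0.06, 0, 0], [0.075, 0, 0], [0.09, 0, 0], [0.105, 0, 0], [0.12, 0, 0]], spin=[0, 0, 0, 0, 0, 0, 0, 0])

```text
time_s: 31.58
tool_pos: [0.5651, 0.0062, 0.0651]
eef_rot: [0.718, 0.696, 0.0, 0.001]
contact_force: [-0.5, -3.0, 6.8]
width: 0.0225
grasp_force: 110.1
```

```bash
python3 go.py .566 .05 .0645 88.3; python3 pan.py w6
```

```text
t 31.57 pos [0.5651 0.0062 0.0651] theta 88.3 j [ -6.  18. -21.  51.  -0.  86.] w 0.022534570343553315 F 110.13063875958323
dp [ 0.0438 -0.0004  0.0005] spin -0.0
(215, 90) [ 0.0878 -0.0386  0.0589]
(345, 90) [0.0879 0.0385 0.0591]
(280, 75) [ 0.0925 -0.0001  0.0281]
(215, 195) [ 0.0237 -0.0418  0.0592]
(345, 195) [0.0238 0.0419 0.059 ]
(280, 140) [ 0.0605 -0.0001  0.0305]
lip [[ 1.001e-01 -1.000e-04  3.190e-02]
 [ 9.880e-02 -1.000e-04  3.240e-02]
 [ 9.710e-02 -1.000e-04  3.100e-02]
 [ 9.580e-02 -1.000e-04  3.150e-02]]
```

View pics/w6.png

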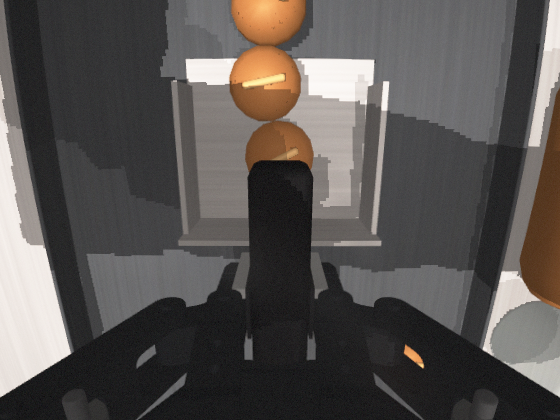

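Two bites are in the pan (265,85 and 280,155) and a third is ahead at (268,15). I continue to the wall and lift.

send_rows(dp=[[0.012, 0, 0], [0.024, 0, 0], [0.034, 0, 0], [0.042, 0, 0], [0.046, 0, 0], [0.048, 0, 0], [0.0475, 0, -0.003], [0.0465, 0, -0.01]], spin=[0, 0, 0, 0, 0, 0, 0, 0])

```text
time_s: 32.62
tool_pos: [0.5638, 0.051, 0.0726]
eef_rot: [0.718, 0.696, -0.002, 0.001]
contact_force: [0.4, -4.1, -3.7]
width: 0.0224
grasp_force: 108.6
```

send_rows(dp=[[0, 0, -0.008], [0, 0, -0.02], [0, 0, -0.035], [0.002, 0, -0.05], [0.006, 0, -0.068], [0.012, 0, -0.08], [0.018, 0, -0.088], [0.02, 0, -0.09]], spin=[0, 0, 0, 0, 0, 0, 0, 0])

```text
time_s: 33.62
tool_pos: [0.5664, 0.0726, 0.1642]
eef_rot: [0.717, 0.697, 0.0, 0.0]
contact_force: [0.5, -0.2, -3.8]
width: 0.0224
grasp_force: 108.8
```

```bash
cat > pb.py <<'E'
from h import *
s=state();p,d=capture("wrist");T=R.from_quat(s["eef_rot"]).as_matrix()
Q=(pts("wrist",d,s)-s["tool_pos"])@T
m=brown(p).copy();m[(Q[...,2]>.057)]=0;m[(Q[...,2]<.015)]=0
m=cv2.erode(m,np.ones((5,5)))
for c in blobs(m,60):
    mm=np.zeros_like(m);cv2.drawContours(mm,[c],-1,1,-1);q=Q[mm>0]
    print("bite tool x,y,ztop",np.median(q[:,0]).round(3),np.median(q[:,1]).round(3),q[:,2].min().round(3),len(q))
E
python3 go.py .612 .115 .1635 88.3; python3 pb.py
```

```text
t 33.62 pos [0.5664 0.0726 0.1642] theta 88.3 j [  1.  13. -14.  63.   0.  93.] w 0.022352159126715218 F 108.82214469078463
dp [0.0437 0.0443 0.0007] spin 0.0
bite tool x,y,ztop 0.071 -0.027 -0.143 5345
```

```bash
python3 pan.py w7 >/dev/null
```

```text
(no output)
```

View pics/w7.png

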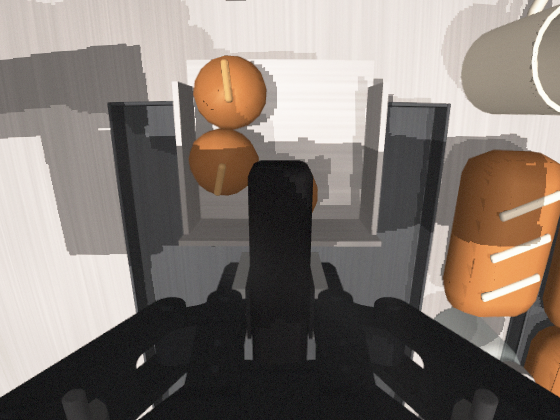

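All three are in the pan, at (230,92), (222,160) and partly hidden behind the handle. Carry to the carton and dump with the same stroke.

send_rows(dp=[[0.002, 0.003, 0], [0.007, 0.01, 0], [0.014, 0.022, 0], [0.022, 0.036, 0], [0.03, 0.048, 0], [0.036, 0.057, 0], [0.04, 0.062, 0], [0.041, 0.064, 0]], spin=[0, 0, 0, 0, 0, 0, 0, 0])

```text
time_s: 34.72
tool_pos: [0.6314, 0.1113, 0.1634]
eef_rot: [0.718, 0.696, -0.0, -0.0]
contact_force: [-0.4, 0.0, -2.5]
width: 0.0227
grasp_force: 108.8
```

send_rows(dp=[[0.02, 0, 0], [0.075, 0, 0], [0.137, 0, 0], [0.076, 0, 0], [0.014, 0, 0], [-0.04, 0, 0], [-0.05, 0, 0], [-0.05, 0, 0]], spin=[0, 0, 0, 0, 0, 0, 0, 0])

```text
time_s: 35.72
tool_pos: [0.6297, 0.0613, 0.1638]
eef_rot: [0.718, 0.696, 0.0, -0.0]
contact_force: [-0.3, 0.1, -1.8]
width: 0.0224
grasp_force: 109.1
```

```bash
python3 go.py .637 -.215 .13 88.3; python3 pb.py; cat > cart.py <<'E'
from h import *
p,d=capture("top");P=pts("top",d)
m=(P[...,0]>.54)&(P[...,0]<.69)&(P[...,1]>.255)&(P[...,1]<.412)&(P[...,2]>.022)
m=cv2.erode(m.astype(np.uint8),np.ones((5,5)))
n,l,st,c=cv2.connectedComponentsWithStats(m)
for i in range(1,n):
    q=P[l==i];print("carton",len(q),np.median(q,0).round(3),q[:,2].max().round(3))
b=bites("top",p);print(b[(b[:,0]>280)&(b[:,0]<720)&(b[:,1]>-250)&(b[:,1]<460)])
E
python3 cart.py
```

```text
t 35.73 pos [0.6297 0.0613 0.1638] theta 88.2 j [-0. 19. -6. 65.  0. 91.] w 0.022405190433243547 F 109.0978311910294
dp [-0.276   0.0159  0.0335] spin -0.1
carton 62 [0.673 0.397 0.038] 0.047
carton 59 [0.675 0.303 0.04 ] 0.046
carton 65 [0.612 0.329 0.033] 0.04
carton 72 [0.59  0.38  0.034] 0.04
carton 82 [0.562 0.352 0.035] 0.04
[[386.  366.5  48.3  26.7  90.5]
 [442.9 356.   66.5  44.7 170.9]
 [577.6 368.6  81.3  41.   44.5]
 [616.  333.1  40.2  39.1  24.8]
 [653.7 -85.2  36.9  36.1 153.6]
 [681.2 404.8  50.8  41.8  96.5]
 [682.5 306.8  42.1  38.1  46.1]]
```

send_rows(dp=[[-0.04, 0.001, 0], [-0.09, 0.003, 0], [-0.14, 0.005, 0], [-0.19, 0.007, 0], [-0.24, 0.009, 0], [-0.267, 0.011, 0.01], [-0.276, 0.0115, 0.03], [-0.276, 0.0115, 0.04]], spin=[0, 0, 0, 0, 0, 0, 0, 0])

```text
time_s: 36.83
tool_pos: [0.6316, -0.2133, 0.1206]
eef_rot: [0.717, 0.697, -0.0, -0.002]
contact_force: [0.2, 0.6, -2.2]
width: 0.0217
grasp_force: 109.1
```

```bash
python3 go.py .633 -.215 .0655 88.3
```

```text
t 36.83 pos [ 0.6316 -0.2133  0.1206] theta 88.3 j [-24.  24.  -4.  62.   0.  67.] w 0.021713556299061836 F 109.06178890960291
dp [-0.0018  0.0017  0.055 ] spin 0.0
```

send_rows(dp=[[-0.001, 0.001, 0.02], [-0.001, 0.001, 0.04], [-0.001, 0.001, 0.05], [-0.001, 0.001, 0.054], [-0.001, 0.001, 0.056], [-0.001, 0.001, 0.056]], spin=[0, 0, 0, 0, 0, 0])

```text
time_s: 37.58
tool_pos: [0.6344, -0.2164, 0.0682]
eef_rot: [0.718, 0.696, 0.0, 0.001]
contact_force: [-0.3, 0.3, -1.8]
width: 0.0224
grasp_force: 109.0
```

send_rows(dp=[[0, 0, 0.001], [0.01, 0, 0.0015], [0.025, 0, 0.0015], [0.04, 0, 0.0015], [0.055, 0, 0.0015], [0.07, 0, 0.0015], [0.085, 0, 0.0015], [0.1, 0, 0.0015]], spin=[0, 0, 0, 0, 0, 0, 0, 0])

```text
time_s: 38.58
tool_pos: [0.637, -0.1151, 0.0661]
eef_rot: [0.718, 0.696, 0.0, 0.0]
contact_force: [-0.2, -0.0, -2.0]
width: 0.0222
grasp_force: 109.0
```

send_rows(dp=[[0.015, 0, 0], [0.03, 0, 0], [0.045, 0, 0], [0.06, 0, 0], [0.075, 0, 0], [0.09, 0, 0], [0.105, 0, 0], [0.12, 0, 0]], spin=[0, 0, 0, 0, 0, 0, 0, 0])

```text
time_s: 39.58
tool_pos: [0.6406, 0.0047, 0.066]
eef_rot: [0.718, 0.696, -0.0, -0.0]
contact_force: [-0.0, 0.1, -0.8]
width: 0.0224
grasp_force: 109.0
```

```bash
python3 go.py .641 .052 .0645 88.3; python3 pb.py
```

```text
t 39.58 pos [0.6406 0.0047 0.066 ] theta 88.3 j [ -5.  25. -10.  55.   0.  86.] w 0.022390040437511853 F 108.98476985574234
dp [ 0.0473 -0.001   0.0015] spin -0.0
bite tool x,y,ztop -0.112 0.211 0.03 427
bite tool x,y,ztop 0.046 0.091 -0.143 7541
bite tool x,y,ztop 0.116 0.015 -0.143 3454
```

send_rows(dp=[[0.005, 0, 0.0015], [0.015, 0, 0.0015], [0.027, 0, 0.0015], [0.038, 0, 0.0015], [0.046, 0, 0.0015], [0.0475, 0, 0.0015], [0.047, 0, -0.003], [0.046, 0, -0.01]], spin=[0, 0, 0, 0, 0, 0, 0, 0])

```text
time_s: 40.62
tool_pos: [0.6405, 0.0484, 0.0746]
eef_rot: [0.718, 0.696, -0.003, 0.0]
contact_force: [0.0, -3.9, -3.5]
width: 0.0222
grasp_force: 108.8
```

send_rows(dp=[[0, 0, -0.008], [0, 0, -0.02], [0, 0, -0.035], [0.002, 0, -0.05], [0.006, -0.002, -0.068], [0.012, -0.006, -0.08], [0.018, -0.01, -0.088], [0.02, -0.012, -0.09]], spin=[0, 0, 0, 0, 0, 0, 0, 0])

```text
time_s: 41.62
tool_pos: [0.6303, 0.0708, 0.1667]
eef_rot: [0.717, 0.697, 0.0, 0.0]
contact_force: [0.1, -0.1, -2.2]
width: 0.0221
grasp_force: 109.1
```

```bash
python3 go.py .625 .103 .1635 88.3; python3 pan.py w8
```

```text
t 41.62 pos [0.6303 0.0708 0.1667] theta 88.3 j [ 1. 19. -5. 66.  0. 92.] w 0.022084012539549044 F 109.14167601848021
dp [ 0.0321 -0.0063  0.0032] spin 0.0
(215, 90) [ 0.0879 -0.0387  0.0594]
(345, 90) [0.0874 0.0373 0.0529]
(280, 75) [ 0.0938 -0.0001  0.0394]
(215, 195) [ 0.0257 -0.0402  0.051 ]
(345, 195) [0.0238 0.0419 0.0591]
(280, 140) [ 0.0584 -0.      0.0594]
lip [[ 1.045e-01 -1.000e-04  6.000e-02]
 [ 1.029e-01 -1.000e-04  6.050e-02]
 [ 1.013e-01 -1.000e-04  6.030e-02]
 [ 9.960e-02 -1.000e-04  6.040e-02]]
```

View pics/w8.png

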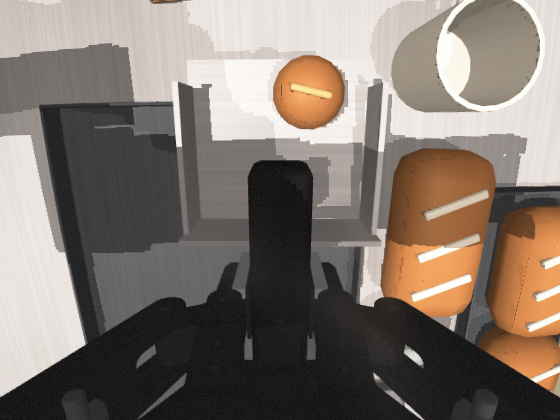

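The last bite is in the pan at (308,92). Carry and dump.

send_rows(dp=[[0.002, -0.002, 0], [0.007, -0.006, 0.001], [0.013, -0.013, 0.002], [0.02, -0.02, 0.003], [0.025, -0.025, 0.003], [0.029, -0.028, 0.003], [0.031, -0.03, 0.003], [0.031, -0.03, 0.003]], spin=[0, 0, 0, 0, 0, 0, 0, 0])

```text
time_s: 42.68
tool_pos: [0.6015, 0.1021, 0.1632]
eef_rot: [0.718, 0.696, 0.0, 0.0]
contact_force: [-0.6, -0.2, -1.6]
width: 0.0228
grasp_force: 109.1
```

send_rows(dp=[[0.015, 0, 0], [0.063, 0, 0], [0.12, 0, 0], [0.06, 0, 0], [0, 0, 0], [-0.05, 0, 0], [-0.06, 0, 0], [-0.06, 0, 0]], spin=[0, 0, 0, 0, 0, 0, 0, 0])

```text
time_s: 43.68
tool_pos: [0.6, 0.0421, 0.1631]
eef_rot: [0.718, 0.696, 0.0, -0.0]
contact_force: [0.7, 0.6, -1.3]
width: 0.0224
grasp_force: 109.2
```

```bash
python3 go.py .48 -.34 .18 0; python3 cart.py; python3 look.py top2
```

```text
t 43.67 pos [0.6    0.0421 0.1631] theta 88.2 j [ -2.  16. -10.  64.   0.  90.] w 0.022444338225249202 F 109.15997321892064
dp [-0.3857 -0.108  -0.0172] spin 88.2
carton 58 [0.674 0.397 0.037] 0.043
carton 61 [0.676 0.318 0.036] 0.045
carton 74 [0.658 0.364 0.037] 0.047
carton 67 [0.612 0.329 0.033] 0.04
carton 67 [0.59  0.382 0.034] 0.039
carton 80 [0.559 0.348 0.034] 0.04
[[386.  362.7  55.9  26.7  90.6]
 [443.3 346.1  65.4  55.3 157.5]
 [560.2 353.8  41.1  37.5  28.6]
 [592.  384.   39.5  37.8   4.2]
 [615.1 332.5  38.4  36.7  91. ]
 [672.4 390.3  83.1  54.9  85.9]
 [685.2 321.7  40.4  38.5   3.8]]
43.775
[[386.  362.8  56.1  26.7  90.6]
 [443.6 346.6  65.1  54.2 157.5]
 [560.4 352.4  40.8  38.  174.7]
 [592.  384.5  40.6  39.   55.2]
 [615.7 332.5  38.6  36.5  64.2]
 [681.9 323.1  38.9  37.9  75.9]
 [667.8 393.8  89.4  49.8  59.8]]
```

View pics/top2.png

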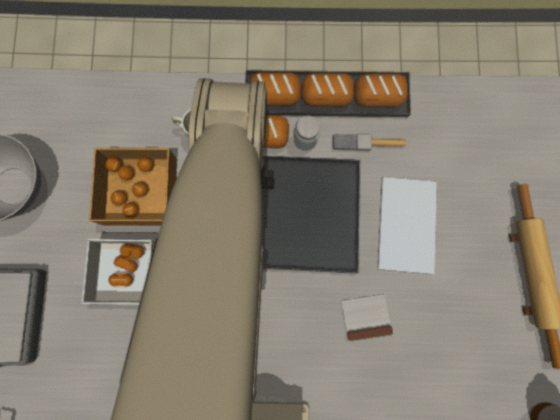

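Carton holds all 6 round bites, tub all 3 oblong ones, and the tray is empty. Now the scoop goes back to its board.

send_rows(dp=[[-0.04, -0.008, -0.02], [-0.095, -0.02, -0.03], [-0.15, -0.034, -0.03], [-0.205, -0.05, -0.03], [-0.26, -0.066, -0.03], [-0.315, -0.082, -0.03], [-0.367, -0.097, -0.03], [-0.3995, -0.1055, -0.03]], spin=[0, 0, 0, 0, 0, 10, 20, 30])

```text
time_s: 44.78
tool_pos: [0.4825, -0.3554, 0.1931]
eef_rot: [0.875, 0.484, 0.0, 0.0]
contact_force: [0.7, 1.1, -2.6]
width: 0.022
grasp_force: 109.1
```

send_rows(dp=[[0, 0, 0], [0, 0, 0], [0, 0, 0], [0, 0, 0], [0, 0, 0.01], [0, 0, 0.03], [0, 0, 0.04], [0, 0, 0.04]], spin=[10, 20, 30, 40, 50, 60, 62, 62])

```text
time_s: 45.78
tool_pos: [0.4821, -0.3528, 0.152]
eef_rot: [1.0, -0.031, -0.001, -0.001]
contact_force: [0.5, -0.6, -1.7]
width: 0.0223
grasp_force: 109.1
```

```bash
python3 go.py .482 -.354 .074 -4
```

```text
t 45.77 pos [ 0.4821 -0.3528  0.152 ] theta -3.5 j [-42.  16. -11.  63.   0. 141.] w 0.022272310081615284 F 109.05465255025774
dp [0.0001 0.0013 0.078 ] spin 0.5
```

send_rows(dp=[[0, 0.001, 0.03], [0, 0.001, 0.06], [0, 0.001, 0.072], [0, 0.001, 0.076], [0, 0.001, 0.079], [0, 0.001, 0.08], [0, 0.001, 0.08]], spin=[0.5, 0.5, 0.5, 0.5, 0.5, 0.5, 0.5])

```text
time_s: 46.65
tool_pos: [0.4825, -0.3555, 0.0737]
eef_rot: [0.999, -0.037, 0.0, 0.0]
contact_force: [-0.6, 1.0, -2.5]
width: 0.0226
grasp_force: 109.0
```

Still carrying the weight, so down another 1.5 mm, then release gently and retreat.

send_rows(dp=[[0, 0, 0.001], [0, 0, 0.002], [0, 0, 0.002], [0, 0, 0.002]], spin=[0, 0, 0, 0])

```text
time_s: 47.15
tool_pos: [0.4824, -0.3555, 0.0721]
eef_rot: [0.999, -0.037, 0.0, 0.0]
contact_force: [-2.8, 2.3, 5.6]
width: 0.0224
grasp_force: 110.2
```

send_rows(dp=[[0, 0, 0], [0, 0, 0], [0, 0, 0], [0, 0, 0], [0, 0, -0.03], [0, 0, -0.06], [0, 0, -0.1], [0, 0, -0.14]], spin=[0, 0, 0, 0, 0, 0, 0, 0], fingers=0.8)

```text
time_s: 48.15
tool_pos: [0.4819, -0.355, 0.2119]
eef_rot: [0.999, -0.037, -0.0, -0.0]
contact_force: [-0.1, -1.4, 0.2]
width: 0.0684
grasp_force: 0.0
```

```bash
python3 look.py; python3 cart.py; python3 - <<'E'
from h import *
s=state();p,d=capture("wrist");cv2.imwrite("pics/w9.png",p[...,::-1])
P=pts("wrist",d,s)
for y in(-.40,-.357,-.31):
    for x in(.56,.58):
        m=(abs(P[...,0]-x)<.004)&(abs(P[...,1]-y)<.004)&(d>0);print(x,y,np.median(P[m],0).round(4) if m.any() else None)
E
```

```text
48.2
[[386.  362.7  55.9  26.7  90.6]
 [443.6 346.   64.1  55.3 157.5]
 [560.1 351.4  41.6  37.7   4. ]
 [592.2 384.8  39.   36.7  76.4]
 [613.5 331.8  39.2  35.4  64.2]
 [682.8 322.9  40.6  36.    3.5]
 [667.1 390.9  79.9  48.8  44.4]]
handle ((482.1901550292969, -354.0145568847656), (23.496797561645508, 108.8912582397461), 84.98790740966797) 365
carton 47 [0.672 0.396 0.037] 0.044
carton 63 [0.675 0.317 0.037] 0.044
carton 85 [0.646 0.376 0.035] 0.041
carton 69 [0.612 0.328 0.034] 0.039
carton 70 [0.59  0.382 0.033] 0.038
carton 77 [0.56  0.349 0.033] 0.038
[[386.  362.7  55.9  26.7  90.6]
 [443.9 346.5  64.4  54.2 157.5]
 [577.2 367.2  85.8  42.1  44.5]
 [614.  331.   37.5  36.4 150.4]
 [681.5 322.7  41.6  37.5  91.1]
 [666.3 392.9  81.4  48.2  48.7]]
0.56 -0.4 [ 0.5601 -0.4     0.0129]
0.58 -0.4 [ 0.58   -0.3996  0.0128]
0.56 -0.357 [ 0.5595 -0.3569  0.0133]
0.58 -0.357 [ 0.5801 -0.3571  0.0129]
0.56 -0.31 [ 0.56   -0.3081  0.0198]
0.58 -0.31 [ 0.5799 -0.3103  0.0128]
```

View pics/w9.png

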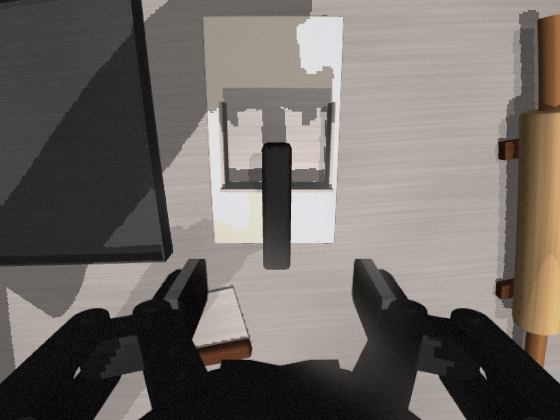

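The scoop lies flat and centred on the board (pan columns 220–335, rows 100–188). One bite was still settling in the carton, so I wait a moment before handing in.

send_rows(dp=[[0, 0, -0.02], [0, 0, -0.02], [0, 0, -0.02], [0, 0, -0.02], [0, 0, -0.02], [0, 0, -0.02], [0, 0, -0.02], [0, 0, -0.02]], spin=[0, 0, 0, 0, 0, 0, 0, 0])

```text
time_s: 49.3
tool_pos: [0.4822, -0.3552, 0.2311]
eef_rot: [0.999, -0.037, 0.0, 0.0]
contact_force: [0.6, -0.1, -0.2]
width: 0.0684
grasp_force: 0.0
```

```bash
python3 cart.py; python3 -c "
from plant import *
print(close_job())"
```

```text
carton 35 [0.673 0.397 0.038] 0.041
carton 62 [0.675 0.317 0.036] 0.045
carton 87 [0.647 0.375 0.035] 0.042
carton 63 [0.612 0.329 0.034] 0.04
carton 53 [0.592 0.38  0.034] 0.039
carton 65 [0.558 0.347 0.034] 0.041
[[386.  362.7  55.9  26.7  90.6]
 [443.9 346.5  64.4  54.2 157.5]
 [559.7 350.7  41.5  39.2 172. ]
 [592.7 384.9  37.8  36.8  24. ]
 [615.1 332.5  38.6  36.7  91. ]
 [682.9 321.6  40.7  38.5   3.8]
 [666.  396.   88.2  49.   36.7]]
the job is handed in; nothing more can be done
None
```

I handed the job in at about 49 s: the final camera checks showed all 3 misshapen bites in the tub, all 6 good bites in the carton and the scoop flat in the middle of its board, but no verdict came back.

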